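# Weigh a bronze cup on a two-pan balance

### The arm

A 6-joint arm with a two-finger parallel gripper is mounted at the origin on the work surface; the furniture and walls round the work are solid. World frame = base frame: x ahead of the robot, y to its left, z up, the work surface at z = 0. Lengths are in m, angles in rad, forces in N, time in s.
With the tool pointing down it reaches from about 0.25 to 0.85 m from the base axis. Payload 12.5 kg.
Tool frame: the origin (TCP) lies on the mounting face of the last link; the fingertips stand 186 mm ahead of it and the grasp point (between the pads) lies 167 mm ahead of it (bot.grip_depth is the z of the grasp point in the tool frame, in m); z points along the fingers, y is the line along which they close (so a half turn about z gives the same grasp; the last joint's range is limited). The gripper opens to 93 mm and grips with 3 to 60 N. Pads are 15 mm wide; open, the fingers measure 128 mm over their backs; the gripper's body (75 mm by 188 mm) begins 65 mm behind the grasp point.
Start: joints at [-1.38, 0.351, 1.652, -0, 1.139, -0.085], TCP at [0.15, -0.529, 0.405] pointing down, gripper open.
Joint ranges: [-2.75, 2.75], [-0.79, 2.1], [0.01, 2.65], [-1.57, 4.71], [0.07, 3.14], [-2.87, 2.87]. Speed limits (rad/s): [2.22, 2.22, 2.79, 3.14, 3.14, 3.14].

### API

Orientations are given as a 3x3 rotation matrix whose columns are the frame's x, y, z axes.
In Python, from workcell import bot gives the robot as it stands.
- The arm moves only by the tool send_rows, never from a script. Its argument "moves" is a list of rows, each a list of 7 numbers: the shift along the world's x, y, z in m, then the turn, a rotation vector about the world's x, y, z in units of 6 degrees (1.0 is 6 degrees), then the opening, from 0 (shut) to 1 (fully open). A call has 1 to 8 rows; each row is the pose to reach, as a shift and turn from the pose commanded when the call began; what a row does not reach only later rows make up. A row lasts 1/12 s, in which the tool goes at most 41.7 mm and 7.16 degrees, less where a joint would pass 70% of its speed; a pose out of reach is approached as far as the arm can. A call with a gripper value outside its range is refused whole. The fingers move at their own pace and stop on an object; "grip_force" is the grip in N (left out, the last holds). Time passes only in rows, so rows that repeat a pose let the fingers close. It gives the time, the measured TCP pose, the force, the opening and the grip force at its end, in the units of the state.
- bot.sense(): the state, without advancing time (a new reading comes with each control period).
- bot.camera(name): name is "scene" or "top"; returns a dict with "frame" (480x640x3 uint8, red, green, blue), "mtx" (3x3 intrinsics, pixels), "cam_to_world" (4x4, takes a point from camera to world coordinates). Camera axes: x right, y down, z forward; pixel columns grow to the right and rows downward; lengths in m; the calibration is good to about 2 mm. A picture is of the moment at which its call begins. There is no depth.
- bot.job_done(): hands the job in; it is judged then, once.
The state is a dict: "t": time; "q": joint angles; "qd": joint speeds; "effort": joint torques, N m; "position": TCP position; "tcp_rot": TCP orientation; "force": force on the tool from outside, world axes, zero at the start; "ft_torque": the same for the moment, N m; "grip_width": finger opening in m; "grasp_force": force on a finger pad.
Only numpy, scipy, OpenCV 4.12 (cv2) and the standard library are available. Lean on these libraries where they do the work, as an engineer would, in place of code of your own. Each camera call takes 0.05 s, during which the arm holds its last target. There are 200 camera calls.

### The job

The bronze cup on the balance is to be weighed. Fit the thick bored weight over the post of the empty pan so that it lies fully down on the pan, feeling for the post with a light hand because that pan sits with some play; then push the poise along the front bar, without gripping it hard, until the beam floats level and stays so with your hand off. Knife edges are delicate: handle the weight, pans, beam and poise gently, do not drop or press, and leave the cup, the thin weight, the bull figurine and the dish lid where they are.

Things in the scene. Friction and masses are not known exactly. Their poses are not given: they have to be found in the camera images.
- balance: Fixed grey two-pan laboratory balance, 340 mm wide along its y; origin: centre of its underside on the bench. x points from its front (graduated bar, facing the robot) to its back, y to the cup's pan, z up. Knife edge of the beam 85 mm above the origin. Pan centres at y +130 (cup) and -130 mm (empty, with post). The pans rise and sink with the beam but stay horizontal.
- beam (a joint): Tilt of the beam, rad: 0 level, + weight pan down, - cup pan down; stops at -0.06 (starts there) and +0.06, pans then 8 mm off their level height. Damped, settles in about 1.5 s. Near balance 1 mm of poise travel tilts it by about 0.004; more than about 15 mm from balance it lies on a stop. Any touch disturbs it: it reads true only with nothing touching it.
- post_nominal (a point): Nominal place of the tip of the post on the empty (weight) pan: fixed to the beam's end, right only to about 5 mm in x and in y, because that pan (steel dish 120 mm across, rim 4 mm high) lifts off and sits with play on its fork; find the post by feel or sight. Post 12 mm in diameter, 24 mm high from the pan's flat top, its tip flat with the edge just broken. 134 mm above the bench when level.
- weight_pan_mid (a point): Nominal centre of the flat top of the weight pan, 24 mm below the nominal tip of its post; 110 mm above the bench when level. At the start the pan is at its upper stop: it gives way downward under about 2 N (the cup's weight), 16 mm to its lower stop, where it is rigid. Axes as the balance's.
- find_pan_top (a point): Centre of the flat top of the cup's pan, a steel dish 120 mm across with a rim 4 mm high and no post. Axes as the balance's.
- thick_weight_mid (a point): Centre, half-way up, of the thick bored weight: plain steel disc 46 mm across, 18 mm high, 160 g, lying flat on the bench, with a 13.6 mm bore right through along z (0.8 mm clearance all round on the post). Fully down, this point is 9 mm above the pan. With it on, the cup's pan is still the heavier; the poise makes up the rest.
- thin_weight_mid (a point): Centre, half-way up, of the thin bored weight, a disc of the same diameter but only 9 mm high (80 g): too light for this job, leave it alone. Lies flat on the bench; which of the two discs is nearer the robot varies.
- poise (a joint): Travel in m of the sliding poise along the front bar, 0 (cup end) to 0.12 (weight end), along the balance's -y; more travel makes the weight side heavier. Starts at 0 to 0.025. Where it must stand depends on the unknown weight of the cup (about 0.04 to 0.11). Stays where it is left; sliding takes about 1.2 N, and over 12 N of push or squeeze is rough.
- poise_mid (a point): Centre of the upper part of the poise, a dark steel block 20 (x) by 24 (y) by 26 mm high astride the front bar, below its top by 13 mm and above the bar's upper edge by 15 mm. It moves with the beam. At travel 0 it stands at y +70 mm of the balance. Its flat side faces can be pushed along y, or straddled by the fingers. Axes as the balance's, tilting with the beam.
- bar_mid (a point): Middle of the front bar's centre line: steel bar 6 mm thick (x), 14 mm high, along y, part of the beam, 90 mm in front of the knife edge and 85 mm above the bench when level. It ends at brackets 12 mm wide at y +95 and -95 mm that rise 10 mm over the centre line. The nearest pan rim is 29 mm behind it. The pointer hangs below this point, before a white index plate.
- cup_mid (a point): Half-way up the small footed bronze cup (57 mm across, 31 mm high) that stands on its pan; to be left there.
- bull: Small brown clay bull figurine, 21x69x40 mm, standing on the bench to the left in front of the balance; origin at its underside. Leave alone.
- dish: Clear dish lid, 91 mm across, 11 mm high, lying on the bench in front of the balance; origin at its underside. Leave alone.
Things that resemble listed ones, but are neither listed nor needed, are in the scene too. What is shaped like the part that bears thick_weight_mid but orange, turquoise or yellow is not meant.

How it is judged:
By the outcome, as a careful person would: the job done as asked, in the order asked, and still so for the second after the job is handed in, with the robot touching nothing.
It also fails if it takes over 72 s, if anything falls off the work surface, if the arm or the gripper's body presses on something with over 40 N, if the wrist force passes 120 N, or if a joint passes its speed limit or range.

## Working session

There is one attempt and no reset: what is moved stays moved. The work goes in short steps, Python scripts to look and compute and a tool call to move; the robot and the scene stay as the last step left them, time stands still between calls to the robot, and variables do not carry over. Pictures are saved under pics/ and viewed, at most 10 in all, crops included, and the job is handed in when it is done.

Besides the shell and the picture viewer there is one more tool, called after ">>>" as name([rows], argument=value, ...), one row to a line, values as JSON. send_rows: Moves the arm, as the interface text tells. Its arguments: {"type":"object","properties":{"moves":{"type":"array"},"grip_force":{"type":"number"}},"required":["moves"]}

```bash
mkdir -p pics; ls; cat > h.py <<'E'
import numpy as np, cv2
from workcell import bot
def shot(cam,fn=None):
    c=bot.camera(cam); np.savez(f'pics/{cam}_last.npz',**{k:np.array(c[k]) for k in('frame','mtx','cam_to_world')})
    if fn: cv2.imwrite('pics/'+fn,c['frame'][:,:,::-1])
    return c
def load(cam): return dict(np.load(f'pics/{cam}_last.npz'))
def ray(c,u,v,z):
    T=c['cam_to_world'];d=T[:3,:3]@np.linalg.solve(c['mtx'],[u,v,1.]);o=T[:3,3]
    return o+d*(z-o[2])/d[2]
def proj(c,p):
    T=c['cam_to_world'];q=c['mtx']@(T[:3,:3].T@(np.array(p)-T[:3,3]));return q[:2]/q[2]
E
python3 - <<'E'
from h import *
for n in('scene','top'):
    c=shot(n,n+'1.png');print(n,c['mtx'],c['cam_to_world'])
s=bot.sense();print(s['t'],s['position'],s['tcp_rot'],s['force'],s['grip_width'])
E
```

```text
pics
scene [[615.67283772   0.         322.34306287]
 [  0.         615.67283772 229.64942406]
 [  0.           0.           1.        ]] [[-0.48858361 -0.59104701  0.64183291 -0.35666537]
 [-0.87244796  0.34020194 -0.35085211  0.39990467]
 [-0.01098271 -0.7313864  -0.68187485  0.98799637]
 [ 0.          0.          0.          1.        ]]
top [[542.44059272   0.         322.09968485]
 [  0.         542.44059272 236.98362323]
 [  0.           0.           1.        ]] [[-0.00240373 -0.98124523  0.19274857  0.2696193 ]
 [-0.9995534   0.00809892  0.02876479 -0.08327923]
 [-0.02978636 -0.19259335 -0.98082648  1.25809486]
 [ 0.          0.          0.          1.        ]]
0.1 [ 0.1497814  -0.52910144  0.40425783] [[ 9.62206948e-01  2.72319226e-01 -1.66231368e-04]
 [ 2.72319249e-01 -9.62206393e-01  1.04113474e-03]
 [ 1.23572121e-04 -1.04705508e-03 -9.99999444e-01]] [-0.42435742  0.12706857 -1.03697439] 0.09307591888281448
```

View pics/scene1.png

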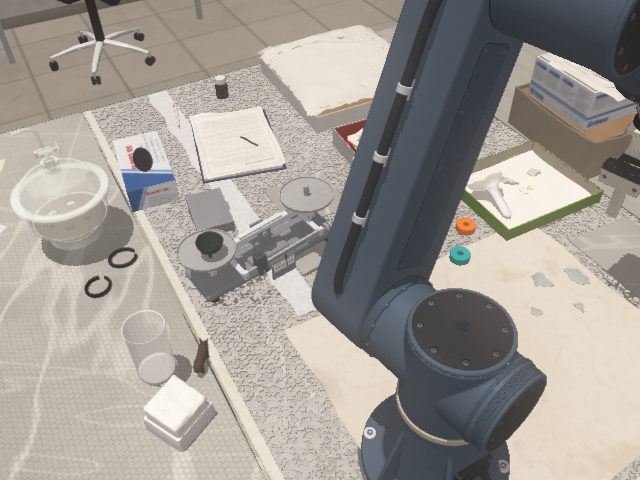

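View pics/top1.png

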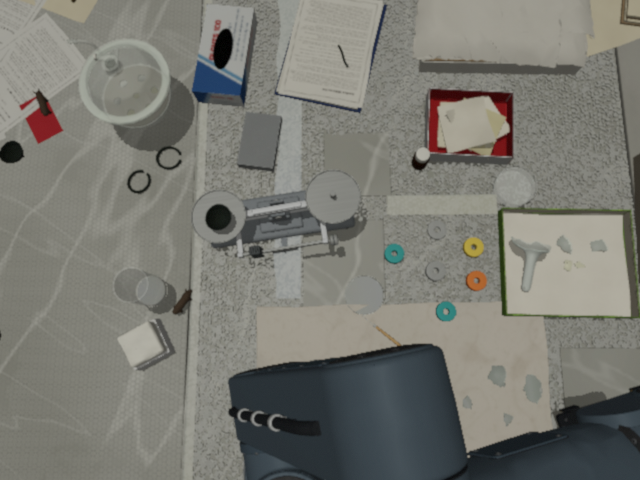

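The top view shows the balance with its cup pan at (218,217) and post pan at (333,197). There are two grey discs at (437,229) and (434,271), the poise is near (257,252), and the dish lid is at (365,294). The coloured rings are decoys.

```bash
python3 - <<'E'
from h import *
c=load('top');f=c['frame'][:,:,::-1]
a=cv2.resize(f[165:275,185:385],None,fx=4,fy=4,interpolation=cv2.INTER_CUBIC)[:440]
b=cv2.resize(f[215:290,415:455],None,fx=2,fy=2)
b=cv2.resize(f[212:292,410:460],(100*1,160),interpolation=cv2.INTER_CUBIC)
cv2.imwrite('pics/cropA.png',a)
b=cv2.resize(f[212:292,385:465],(600,600),interpolation=cv2.INTER_CUBIC);cv2.imwrite('pics/cropB.png',b)
for u,v in[(437,229),(434,271),(394,254)]:print(ray(c,u,v,.01))
for u,v,z in[(218,217,.1),(333,193,.118),(257,252,.1)]:print(ray(c,u,v,z))
E
```

```text
[ 0.53169142 -0.31542587  0.01      ]
[ 0.43292431 -0.30430951  0.01      ]
[ 0.47324167 -0.21361861  0.01      ]
[0.54401551 0.18026767 0.1       ]
[ 0.5910153  -0.07380947  0.118     ]
[0.46512125 0.09227419 0.1       ]
```

View pics/cropA.png

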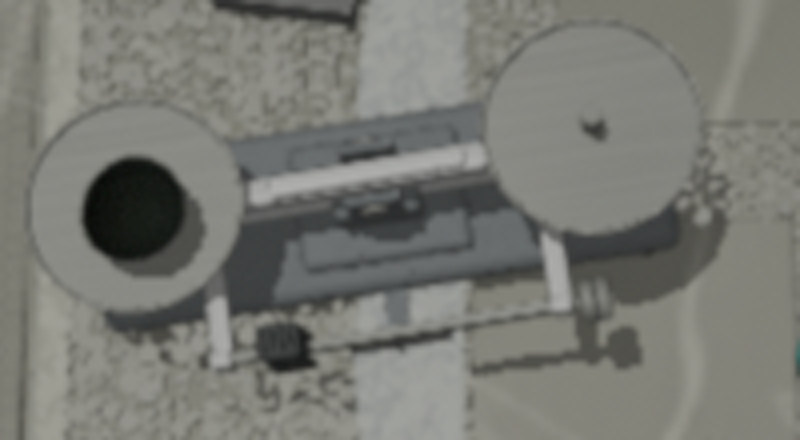

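View pics/cropB.png

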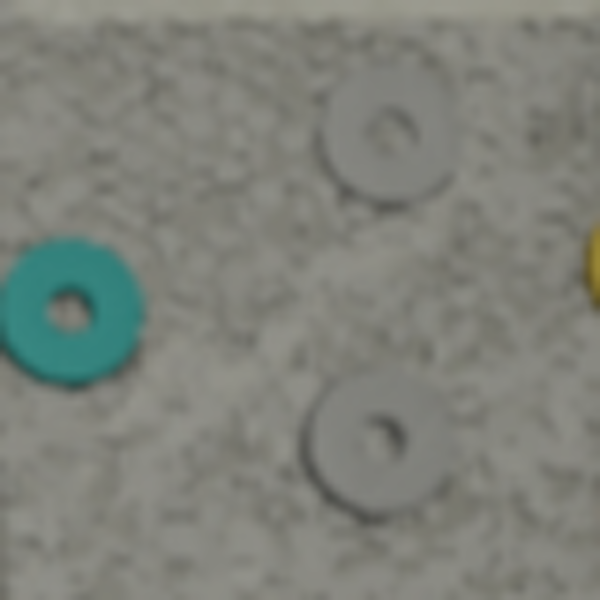

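```bash
python3 - <<'E'
from h import *
c=load('top');s=load('scene')
def q(x,y): return 185+(x+.5)/4-.5,165+(y+.5)/4-.5
cp=ray(c,*q(136,206),.106);wp=ray(c,*q(594,128),.122)
print('cup',cp,'wp',wp,np.linalg.norm((cp-wp)[:2]))
print('scene pred', proj(s,cp),proj(s,wp))
tip=ray(c,*q(592,111),.142);print('tip',tip, 'base',ray(c,*q(594,131),.118))
Y=(cp-wp)[:2];Y/=np.linalg.norm(Y);print('yaw',np.degrees(np.arctan2(-Y[0],Y[1])))
for n,x,y,h in(('far',389,132,.009),('near',382,443,.018),('far',389,132,.018),('near',382,443,.009)):
  print(n,ray(c,385+x/7.5-.5,212+y/7.5-.5,h))
f=s['frame'][:,:,::-1]
a=cv2.resize(f[165:245,260:350],(540,480),interpolation=cv2.INTER_CUBIC)
b=cv2.resize(c['frame'][180:210,315:350,::-1],(560,480),interpolation=cv2.INTER_CUBIC)[:,100:360]
cv2.imwrite('pics/post.png',np.hstack([a,b]))
E
```

```text
cup [0.54455289 0.17759049 0.106     ] wp [ 0.58175526 -0.07406233  0.122     ] 0.25438780522317905
scene pred [206.49774941 247.65501297] [306.27317227 192.26915908]
tip [ 0.58563742 -0.07321854  0.142     ] base [ 0.58116907 -0.07401922  0.118     ]
yaw 8.40925043565691
far [ 0.53167521 -0.31412881  0.009     ]
near [ 0.43285496 -0.30619601  0.018     ]
far [ 0.52978704 -0.31246549  0.018     ]
near [ 0.43403964 -0.30781383  0.009     ]
```

View pics/post.png

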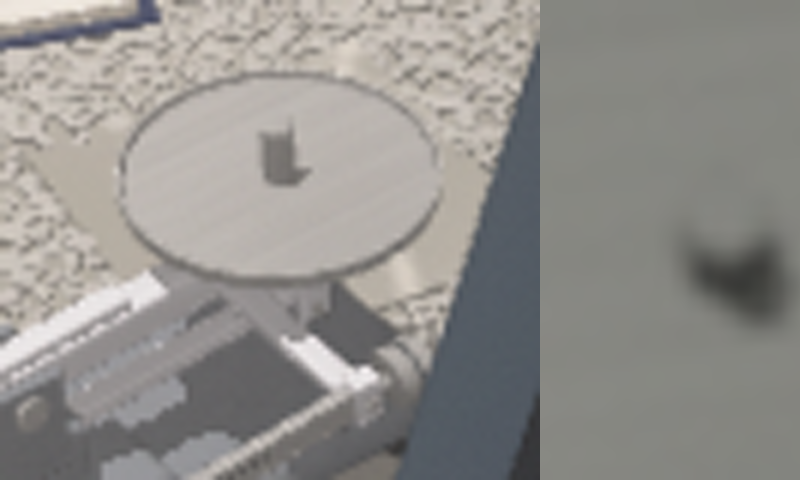

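The left part shows the post in the scene camera, tip at about (305.7,185.7). The right part shows it in the top camera, tip disc at about (332.8,193.1). I'll triangulate the tip and start moving toward the near disc, whose thicker dark side suggests it's the thick one.

```bash
cat >> h.py <<'E'
def tri(obs):
    A=[];b=[]
    for c,u,v in obs:
        T=c['cam_to_world'];d=T[:3,:3]@np.linalg.solve(c['mtx'],[u,v,1.]);d/=np.linalg.norm(d);P=np.eye(3)-np.outer(d,d);A.append(P);b.append(P@T[:3,3])
    return np.linalg.lstsq(np.vstack(A),np.hstack(b),rcond=None)[0]
E
python3 - <<'E'
from h import *
c=load('top');s=load('scene')
print(tri([(c,332.8,193.1),(s,305.7,185.7)]),ray(c,332.8,193.1,.142),ray(s,305.7,185.7,.142))
print('scene pan',ray(s,260+280/6-.5,165+176/6-.5,.122))
E
```

```text
[ 0.58458889 -0.07403708  0.13875408] [ 0.58403363 -0.07358145  0.142     ] [ 0.58055317 -0.07265242  0.142     ]
scene pan [ 0.577109   -0.07130976  0.122     ]
```

>>> send_rows([
  [0.03, 0.024, 0, 0, 0, 0, 0.68],
  [0.06, 0.048, -0.01, 0, 0, -0.4, 0.68],
  [0.09, 0.072, -0.02, 0, 0, -0.8, 0.68],
  [0.12, 0.096, -0.03, 0, 0, -1.23, 0.68],
  [0.15, 0.12, -0.04, 0, 0, -1.23, 0.68],
  [0.18, 0.144, -0.05, 0, 0, -1.23, 0.68],
  [0.21, 0.168, -0.06, 0, 0, -1.23, 0.68],
  [0.24, 0.192, -0.07, 0, 0, -1.23, 0.68],
])

```text
t: 0.77
position: [0.3909, -0.3357, 0.3342]
tcp_rot: [[0.989, 0.146, -0.0], [0.146, -0.989, 0.0], [-0.0, -0.0, -1.0]]
force: [0.8, -0.7, 0.3]
grip_width: 0.0633
grasp_force: 0.0
```

>>> send_rows([
  [0.02, 0.015, -0.03, 0, 0, 0, 0.68],
  [0.042, 0.03, -0.06, 0, 0, 0, 0.68],
  [0.042, 0.03, -0.09, 0, 0, 0, 0.68],
  [0.042, 0.03, -0.11, 0, 0, 0, 0.68],
  [0.042, 0.03, -0.115, 0, 0, 0, 0.68],
])

```text
t: 1.18
position: [0.4313, -0.3062, 0.2165]
tcp_rot: [[0.989, 0.147, -0.004], [0.147, -0.989, 0.004], [-0.004, -0.004, -1.0]]
force: [-0.1, 0.6, -0.6]
grip_width: 0.0635
grasp_force: 0.0
```

```bash
python3 - <<'E'
from h import *
c=shot('top');s=shot('scene');g=bot.sense();p=g['position']
o=[]
for k in(c,s):
    for z in(.018,): print(proj(k,[.433,-.306,z]))
    u,v=map(int,proj(k,[p[0],p[1],.03])); u=min(max(u,35),604)
    print('off',u-35,v-30)
    o.append(cv2.resize(k['frame'][v-30:v+30,u-35:u+35,::-1],(400,343),interpolation=cv2.INTER_CUBIC))
cv2.imwrite('pics/g.png',np.hstack(o));print(p,g['force'])
E
```

```text
[435.34450385 270.50426385]
off 401 240
[427.00516238 230.76372612]
off 393 197
[ 0.43162321 -0.30716052  0.21911217] [ 0.98420607 -0.54214246  0.24508973]
```

View pics/g.png

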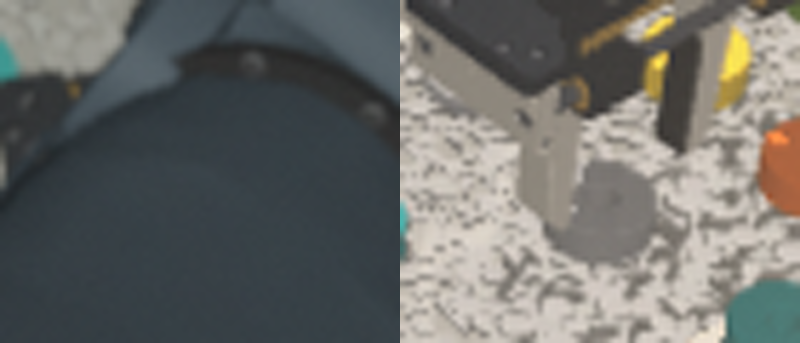

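The right half (scene view) shows the open fingers straddling the grey disc, whose bore is at about (430,231). I'll lower the tips to 9.7 mm, where only the thick disc can be gripped.

>>> send_rows([
  [0, 0, -0.012, 0, 0, 0, 0.68],
  [0, 0, -0.0235, 0, 0, 0, 0.68],
  [0, 0, -0.0235, 0, 0, 0, 0.68],
  [0, 0, -0.0235, 0, 0, 0, 0.4],
  [0, 0, -0.0235, 0, 0, 0, 0.4],
  [0, 0, -0.0235, 0, 0, 0, 0.4],
  [0, 0, -0.0235, 0, 0, 0, 0.4],
  [0, 0, -0.0235, 0, 0, 0, 0.4],
], grip_force=10)

```text
t: 1.95
position: [0.4319, -0.3073, 0.1967]
tcp_rot: [[0.989, 0.146, 0.001], [0.146, -0.989, -0.001], [0.0, 0.001, -1.0]]
force: [-1.2, -0.6, 2.6]
grip_width: 0.0458
grasp_force: 10.0
```

>>> send_rows([
  [0, 0, 0.015, 0, 0, 0, 0.4],
  [0, 0, 0.045, 0, 0, 0, 0.4],
  [0.008, 0.012, 0.08, 0, 0, 0, 0.4],
  [0.02, 0.031, 0.11, 0, 0, 0, 0.4],
  [0.035, 0.055, 0.14, 0, 0, 0, 0.4],
  [0.053, 0.083, 0.155, 0, 0, 0, 0.4],
  [0.071, 0.111, 0.163, 0, 0, 0, 0.4],
  [0.088, 0.139, 0.163, 0, 0, 0, 0.4],
])

```text
t: 2.62
position: [0.5206, -0.1669, 0.3616]
tcp_rot: [[0.989, 0.146, 0.004], [0.146, -0.989, -0.001], [0.003, 0.002, -1.0]]
force: [0.4, -0.1, -1.4]
grip_width: 0.0457
grasp_force: 10.0
```

>>> send_rows([
  [0.018, 0.028, 0, 0, 0, 0, 0.4],
  [0.036, 0.056, 0, 0, 0, 0, 0.4],
  [0.052, 0.08, 0, 0, 0, 0, 0.4],
  [0.061, 0.093, 0, 0, 0, 0, 0.4],
  [0.0625, 0.095, 0, 0, 0, 0, 0.4],
  [0.0625, 0.095, 0, 0, 0, 0, 0.4],
])

```text
t: 3.12
position: [0.5824, -0.0725, 0.359]
tcp_rot: [[0.989, 0.148, -0.001], [0.148, -0.989, 0.0], [-0.001, -0.0, -1.0]]
force: [-0.4, -0.6, -2.5]
grip_width: 0.0457
grasp_force: 10.0
```

```bash
python3 - <<'E'
from h import *
s=shot('scene');g=bot.sense();p=g['position'];print(p,g['force'],g['grip_width'])
print(proj(s,[p[0],p[1],p[2]-.1785]),proj(s,[.5825,-.073,.142]))
cv2.imwrite('pics/p.png',cv2.resize(s['frame'][140:230,250:370,::-1],(800,600),interpolation=cv2.INTER_CUBIC))
E
```

```text
[ 0.58200914 -0.07337308  0.35898923] [-0.23115886 -0.25811365 -2.40278835] 0.04583784759692242
[305.14800564 171.21063562] [305.42049324 185.16419613]
```

View pics/p.png

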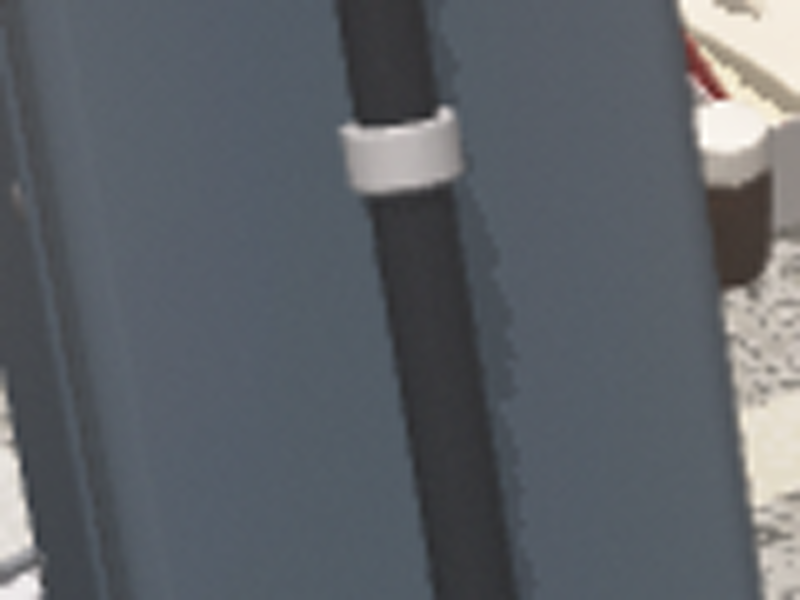

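The picture shows only the arm link blocking the view, so I'll find the post by feel.

>>> send_rows([
  [0.001, -0.001, -0.006, 0, 0, 0, 0.4],
  [0.001, -0.001, -0.012, 0, 0, 0, 0.4],
  [0.001, -0.001, -0.014, 0, 0, 0, 0.4],
  [0.001, -0.001, -0.014, 0, 0, 0, 0.4],
])

```text
t: 3.5
position: [0.5829, -0.0748, 0.3443]
tcp_rot: [[0.989, 0.146, -0.002], [0.146, -0.989, 0.0], [-0.002, -0.001, -1.0]]
force: [-0.5, 0.1, -1.1]
grip_width: 0.0454
grasp_force: 10.0
```

>>> send_rows([
  [0, 0, -0.002, 0, 0, 0, 0.4],
  [0, 0, -0.004, 0, 0, 0, 0.4],
  [0, 0, -0.004, 0, 0, 0, 0.4],
])

```text
t: 3.75
position: [0.5832, -0.0743, 0.3409]
tcp_rot: [[0.989, 0.146, -0.0], [0.146, -0.989, 0.0], [-0.0, -0.0, -1.0]]
force: [-0.4, 0.7, -1.2]
grip_width: 0.0456
grasp_force: 10.0
```

>>> send_rows([
  [0, 0, -0.002, 0, 0, 0, 0.4],
  [0, 0, -0.004, 0, 0, 0, 0.4],
  [0, 0, -0.004, 0, 0, 0, 0.4],
  [0, 0, -0.004, 0, 0, 0, 0.4],
])

```text
t: 4.08
position: [0.5833, -0.0741, 0.3371]
tcp_rot: [[0.989, 0.147, -0.0], [0.147, -0.989, 0.0], [-0.0, -0.0, -1.0]]
force: [0.3, -0.3, -1.9]
grip_width: 0.0461
grasp_force: 10.0
```

>>> send_rows([
  [0, 0, -0.001, 0, 0, 0, 0.4],
  [0, 0, -0.002, 0, 0, 0, 0.4],
  [0, 0, -0.002, 0, 0, 0, 0.4],
  [0, 0, -0.002, 0, 0, 0, 0.4],
])

```text
t: 4.42
position: [0.5833, -0.0742, 0.3352]
tcp_rot: [[0.989, 0.146, -0.0], [0.146, -0.989, 0.0], [-0.0, -0.0, -1.0]]
force: [-0.2, 0.7, -1.6]
grip_width: 0.0457
grasp_force: 10.0
```

```bash
cat >> h.py <<'E'
def avg(n=6):
    F=[]
    for _ in range(n): F.append(bot.sense()['force']);bot.camera('top')
    g=bot.sense();print('t',round(g['t'],2),'p',np.round(g['position'],4),'F',np.round(np.mean(F,0),2),'sd',np.round(np.std(F,0),2),'w',round(g['grip_width'],4))
E
python3 -c "from h import *;avg()"
```

```text
t 4.72 p [ 0.5833 -0.0742  0.3352] F [-0.21  0.27 -1.87] sd [0.17 0.41 0.3 ] w 0.0457
```

>>> send_rows([
  [0, 0, -0.001, 0, 0, 0, 0.4],
  [0, 0, -0.002, 0, 0, 0, 0.4],
  [0, 0, -0.002, 0, 0, 0, 0.4],
])

```text
t: 4.97
position: [0.5833, -0.0742, 0.333]
tcp_rot: [[0.989, 0.146, -0.0], [0.146, -0.989, 0.0], [-0.0, -0.0, -1.0]]
force: [0.7, 0.1, -1.0]
grip_width: 0.0458
grasp_force: 10.0
```

```bash
python3 -c "from h import *;avg()"
```

```text
t 5.27 p [ 0.5833 -0.0742  0.3332] F [-0.29  0.32 -1.57] sd [0.62 0.22 0.31] w 0.0458
```

>>> send_rows([
  [0, 0, -0.001, 0, 0, 0, 0.4],
  [0, 0, -0.002, 0, 0, 0, 0.4],
  [0, 0, -0.003, 0, 0, 0, 0.4],
  [0, 0, -0.003, 0, 0, 0, 0.4],
])

```text
t: 5.6
position: [0.5833, -0.0742, 0.33]
tcp_rot: [[0.989, 0.147, -0.0], [0.147, -0.989, 0.0], [-0.0, -0.0, -1.0]]
force: [-0.7, -0.2, -1.7]
grip_width: 0.0458
grasp_force: 10.0
```

```bash
python3 -c "from h import *;avg(8)"
```

```text
t 6.0 p [ 0.5833 -0.0742  0.3302] F [-0.23  0.21 -1.91] sd [0.42 0.52 0.29] w 0.0458
```

>>> send_rows([
  [0, 0, -0.002, 0, 0, 0, 0.4],
  [0, 0, -0.004, 0, 0, 0, 0.4],
  [0, 0, -0.006, 0, 0, 0, 0.4],
  [0, 0, -0.008, 0, 0, 0, 0.4],
  [0, 0, -0.008, 0, 0, 0, 0.4],
])

```text
t: 6.42
position: [0.5832, -0.0742, 0.3217]
tcp_rot: [[0.989, 0.146, -0.001], [0.146, -0.989, 0.0], [-0.001, -0.0, -1.0]]
force: [-0.5, 0.4, -1.6]
grip_width: 0.046
grasp_force: 10.0
```

```bash
python3 - <<'E'
from h import *
avg(8)
a=cv2.imread('pics/top1.png');b=bot.camera('top')['frame'][:,:,::-1]
r=np.s_[190:260,185:265]
print(cv2.phaseCorrelate(np.float64(a[r].mean(2)),np.float64(b[r].mean(2))),np.abs(a[r].astype(int)-b[r]).mean())
E
```

```text
t 6.82 p [ 0.5833 -0.0742  0.3223] F [-0.55  0.65 -1.67] sd [0.48 0.39 0.36] w 0.0457
((0.07842060174172616, -0.055582103176071485), 0.7728338877825894) 19.55220238095238
```

>>> send_rows([
  [0, 0, -0.002, 0, 0, 0, 0.4],
  [0, 0, -0.004, 0, 0, 0, 0.4],
  [0, 0, -0.0055, 0, 0, 0, 0.4],
  [0, 0, -0.0055, 0, 0, 0, 0.4],
])

```text
t: 7.2
position: [0.5833, -0.0742, 0.3163]
tcp_rot: [[0.989, 0.146, -0.0], [0.146, -0.989, 0.0], [-0.0, -0.0, -1.0]]
force: [0.2, -0.3, -0.8]
grip_width: 0.0457
grasp_force: 10.0
```

```bash
python3 -c "from h import *;avg(8)"
```

```text
t 7.6 p [ 0.5833 -0.0742  0.3167] F [-0.4   0.6  -1.58] sd [0.48 0.63 0.55] w 0.0459
```

>>> send_rows([
  [0, 0, -0.0005, 0, 0, 0, 0.4],
  [0, 0, -0.001, 0, 0, 0, 0.4],
  [0, 0, -0.001, 0, 0, 0, 0.4],
])

```text
t: 7.85
position: [0.5833, -0.0742, 0.3157]
tcp_rot: [[0.989, 0.146, 0.0], [0.146, -0.989, -0.0], [0.0, 0.0, -1.0]]
force: [-0.2, 0.2, -0.6]
grip_width: 0.0459
grasp_force: 10.0
```

```bash
python3 -c "from h import *;avg(8)"
```

```text
t 8.25 p [ 0.5833 -0.0742  0.3158] F [-0.64  0.97 -0.83] sd [0.38 0.59 0.48] w 0.0457
```

>>> send_rows([
  [0, 0, -0.0005, 0, 0, 0, 0.4],
  [0, 0, -0.001, 0, 0, 0, 0.4],
  [0, 0, -0.001, 0, 0, 0, 0.4],
])

```text
t: 8.5
position: [0.5833, -0.0742, 0.3146]
tcp_rot: [[0.989, 0.146, -0.0], [0.146, -0.989, 0.0], [-0.0, -0.0, -1.0]]
force: [-1.1, 0.4, -0.5]
grip_width: 0.0463
grasp_force: 10.0
```

```bash
python3 -c "from h import *;avg(8)"
```

```text
t 8.9 p [ 0.5833 -0.0742  0.3147] F [-0.68  0.92 -1.64] sd [0.49 0.23 0.71] w 0.0457
```

>>> send_rows([
  [0, 0, -0.0005, 0, 0, 0, 0.4],
  [0, 0, -0.001, 0, 0, 0, 0.4],
  [0, 0, -0.001, 0, 0, 0, 0.4],
])

```text
t: 9.15
position: [0.5833, -0.0742, 0.3138]
tcp_rot: [[0.989, 0.146, 0.0], [0.146, -0.989, -0.0], [0.0, 0.0, -1.0]]
force: [-0.8, 1.4, 0.1]
grip_width: 0.0459
grasp_force: 10.0
```

```bash
python3 -c "from h import *;avg(8)"
```

```text
t 9.55 p [ 0.5833 -0.0742  0.3137] F [-1.1   1.06  0.34] sd [0.54 0.38 0.18] w 0.0457
```

>>> send_rows([
  [0, 0, -0.0005, 0, 0, 0, 0.4],
  [0, 0, -0.001, 0, 0, 0, 0.4],
  [0, 0, -0.001, 0, 0, 0, 0.4],
])

```text
t: 9.8
position: [0.5833, -0.0742, 0.3126]
tcp_rot: [[0.989, 0.146, -0.0], [0.146, -0.989, -0.0], [-0.0, 0.0, -1.0]]
force: [-1.3, 1.0, -0.0]
grip_width: 0.0454
grasp_force: 10.0
```

```bash
python3 -c "from h import *;avg(8)"
```

```text
t 10.2 p [ 0.5833 -0.0742  0.3128] F [-1.22  0.92  0.29] sd [0.45 0.34 0.46] w 0.0458
```

Contact came at the pan's height (about 2 N), so the weight is fully down. Next I ease up slightly, release and retreat.

>>> send_rows([
  [0, 0, 0.0005, 0, 0, 0, 0.4],
  [0, 0, 0.001, 0, 0, 0, 0.45],
  [0, 0, 0.001, 0, 0, 0, 0.5],
  [0, 0, 0.001, 0, 0, 0, 0.55],
  [0, 0, 0.001, 0, 0, 0, 0.6],
  [0, 0, 0.001, 0, 0, 0, 0.63],
  [0, 0, 0.001, 0, 0, 0, 0.63],
], grip_force=3)

```text
t: 10.78
position: [0.5834, -0.0742, 0.3138]
tcp_rot: [[0.989, 0.146, 0.0], [0.146, -0.989, -0.0], [0.0, 0.0, -1.0]]
force: [-0.3, 0.3, -0.1]
grip_width: 0.0583
grasp_force: 0.0
```

>>> send_rows([
  [0, 0, 0.005, 0, 0, 0, 0.63],
  [0, 0, 0.015, 0, 0, 0, 0.63],
  [0, 0, 0.035, 0, 0, 0, 0.63],
  [0, 0, 0.065, 0, 0, 0, 0.63],
  [-0.02, 0, 0.08, 0, 0, 0, 0.63],
  [-0.055, 0, 0.08, 0, 0, 0, 0.63],
  [-0.09, -0.01, 0.08, 0, 0, 0, 0.63],
  [-0.125, -0.02, 0.08, 0, 0, 0, 0.63],
])

```text
t: 11.45
position: [0.4568, -0.094, 0.3947]
tcp_rot: [[0.989, 0.148, 0.001], [0.148, -0.989, -0.0], [0.001, 0.001, -1.0]]
force: [0.3, 0.9, 0.1]
grip_width: 0.0586
grasp_force: 0.0
```

>>> send_rows([
  [-0.015, -0.035, 0, 0, 0, 0, 0.63],
  [-0.03, -0.07, 0, 0, 0, 0, 0.63],
  [-0.045, -0.105, 0, 0, 0, 0, 0.63],
  [-0.06, -0.14, 0, 0, 0, 0, 0.63],
  [-0.075, -0.175, 0, 0, 0, 0, 0.63],
  [-0.09, -0.21, 0, 0, 0, 0, 0.63],
  [-0.105, -0.245, 0, 0, 0, 0, 0.63],
  [-0.12, -0.28, 0, 0, 0, 0, 0.63],
])

```text
t: 12.12
position: [0.3371, -0.3758, 0.3949]
tcp_rot: [[0.989, 0.146, 0.001], [0.146, -0.989, -0.001], [0.001, 0.001, -1.0]]
force: [0.7, 0.2, 0.6]
grip_width: 0.0582
grasp_force: 0.0
```

```bash
python3 - <<'E'
from h import *
s=shot('scene','scene2.png');c=shot('top','top2.png')
a=cv2.resize(s['frame'][165:305,170:340,::-1],(486,400),interpolation=cv2.INTER_CUBIC)
b=cv2.resize(c['frame'][165:275,235:385,::-1],(300,220),interpolation=cv2.INTER_CUBIC)
v=cv2.resize(c['frame'][232:277,235:295,::-1],(240,180),interpolation=cv2.INTER_CUBIC)
o=np.zeros((400,800,3),np.uint8);o[:,:486]=a;o[:220,490:790]=b;o[220:400,490:730]=v
cv2.imwrite('pics/w.png',o)
# balance frame: from pans
cp=np.array([.5446,.1776]);wp=np.array([.5818,-.0741])
E
```

```text
(no output)
```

View pics/w.png

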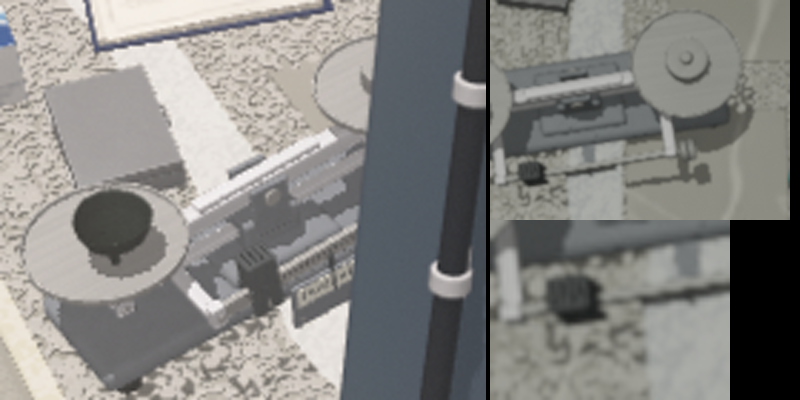

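The picture shows the weight on the post, flat and central on its pan. The poise is beside the cup-side bracket, with its top at about (259.5,254) in the scene view and (255.5,249.5) in the top view.

```bash
python3 - <<'E'
from h import *
s=load('scene');c=load('top')
print(tri([(c,255.5,249.5),(s,259.5,254)]),ray(c,255.5,249.5,.116),ray(s,259.5,254,.116))
cp=np.array([.5446,.1776]);wp=np.array([.5818,-.0741]);m=(cp+wp)/2;Y=(cp-wp)/np.linalg.norm(cp-wp);X=np.array([Y[1],-Y[0]])
# bracket tops give front bar direction
print('mid',m,'X',X,'Y',Y)
for t in(0,.0125,.025):print(t,m-X*.09+Y*(.07-t))
# bar ends from crop A (bracket feet)
def q(x,y): return 185+(x+.5)/4-.5,165+(y+.5)/4-.5
a=ray(c,*q(220,355),.089);b=ray(c,*q(562,300),.101);print(a,b,np.linalg.norm(a-b)); d=a-b; print('yaw',np.degrees(np.arctan2(-d[0],d[1])))
E
```

```text
[0.46841273 0.093578   0.11207057] [0.4678802  0.09319236 0.116     ] [0.46451881 0.09476035 0.116     ]
mid [0.5632  0.05175] X [0.98925405 0.1462068 ] Y [-0.1462068   0.98925405]
0 [0.46393266 0.10783917]
0.0125 [0.46576024 0.0954735 ]
0.025 [0.46758783 0.08310782]
[0.46420264 0.13216245 0.089     ] [ 0.49110561 -0.05590588  0.101     ] 0.1903614174312546
yaw 8.140869419040122
```

>>> send_rows([
  [0.003, 0.038, -0.005, 0, 0, 0, 0.47],
  [0.007, 0.076, -0.01, 0, 0, 0, 0.47],
  [0.012, 0.114, -0.015, 0, 0, 0, 0.47],
  [0.02, 0.15, -0.015, 0, 0, 0, 0.47],
  [0.03, 0.186, -0.015, 0, 0, 0, 0.47],
  [0.04, 0.222, -0.015, 0, 0, 0, 0.47],
  [0.05, 0.258, -0.015, 0, 0, 0, 0.47],
  [0.06, 0.294, -0.015, 0, 0, 0, 0.47],
])

```text
t: 12.88
position: [0.3982, -0.078, 0.3797]
tcp_rot: [[0.989, 0.147, 0.001], [0.147, -0.989, -0.0], [0.001, 0.001, -1.0]]
force: [0.6, -0.3, -0.5]
grip_width: 0.0437
grasp_force: 0.0
```

```bash
cat >> h.py <<'E'
REF=cv2.imread('pics/scene1.png')
def tilt(n=3):
    c=load('scene');base=proj(c,[.5446,.1776,.106])
    d=(proj(c,[.5446,.1776,.1138])-base)/.06
    R=np.s_[215:285,165:250]
    m=np.zeros(REF.shape[:2],np.uint8);cv2.ellipse(m,((209,245),(54,36),-10),255,-1)
    out=[]
    for _ in range(n):
        f=bot.camera('scene')['frame'][:,:,::-1].copy()
        best=None
        for g in(0,.06,.12):
            W=np.eye(2,3,dtype=np.float32);W[:,2]=d*g
            try:cc,W=cv2.findTransformECC(cv2.cvtColor(REF,6)[R],cv2.cvtColor(f,6)[R],W,cv2.MOTION_TRANSLATION,(3,200,1e-6),m[R],3)
            except cv2.error: continue
            if best is None or cc>best[0]: best=(cc,W[:,2].copy())
        if best is None: out.append((0,9,9,9));continue
        t=best[1]; out.append((best[0],*t,-.06+t@d/(d@d)))
    print('tilt',np.round(out,4).tolist(),'t',bot.sense()['t'])
E
python3 - <<'E'
from h import *
tilt(2); c=load('scene');print(proj(c,[.5446,.1776,.106]),proj(c,[.5446,.1776,.1138])); print(bot.sense()['position'])
E
```

```text
tilt [[1.0, 0.0232, -0.0081, -0.0599], [1.0, 0.0262, -0.0063, -0.06]] t 12.9833
[206.4848993  247.64258411] [205.95083079 244.91486931]
[ 0.39880563 -0.07607168  0.37959152]
```

>>> send_rows([
  [0.014, 0.036, -0.005, 0, 0, 0, 0.47],
  [0.028, 0.072, -0.015, 0, 0, 0, 0.47],
  [0.042, 0.108, -0.025, 0, 0, 0, 0.47],
  [0.056, 0.142, -0.035, 0, 0, 0, 0.47],
  [0.067, 0.1695, -0.045, 0, 0, 0, 0.47],
  [0.067, 0.1695, -0.055, 0, 0, 0, 0.47],
  [0.067, 0.1695, -0.055, 0, 0, 0, 0.47],
])

```text
t: 13.57
position: [0.465, 0.0899, 0.3225]
tcp_rot: [[0.989, 0.149, -0.002], [0.149, -0.989, -0.0], [-0.002, 0.0, -1.0]]
force: [-0.7, -0.3, -1.4]
grip_width: 0.0438
grasp_force: 0.0
```

```bash
python3 - <<'E'
from h import *
s=shot('scene');tilt(1);avg(3)
p=bot.sense()['position'];print(proj(s,[*p[:2],.116]))
cv2.imwrite('pics/st.png',cv2.resize(s['frame'][200:290,200:320,::-1],(800,600),interpolation=cv2.INTER_CUBIC))
E
```

```text
tilt [[0.9652, 0.0473, 0.131, -0.063]] t 13.6667
t 13.82 p [0.4653 0.0883 0.3246] F [-0.2  -0.09  0.39] sd [0.03 0.27 0.49] w 0.0438
[262.2774228  252.62997414]
```

View pics/st.png

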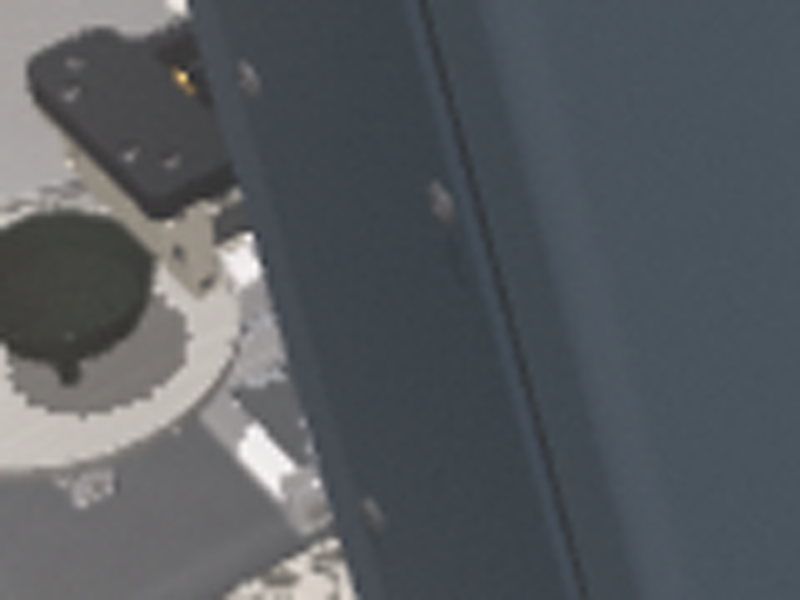

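The picture shows the arm covering the poise and a finger to the right of the cup (near pixel (230,240)), with the cup and pan clear. I'm lowering the open fingers to straddle the poise.

>>> send_rows([
  [0, 0.0053, -0.008, 0, 0, 0, 0.47],
  [0, 0.0053, -0.016, 0, 0, 0, 0.47],
  [0, 0.0053, -0.022, 0, 0, 0, 0.47],
  [0, 0.0053, -0.028, 0, 0, 0, 0.47],
  [0, 0.0053, -0.032, 0, 0, 0, 0.47],
  [0, 0.0053, -0.0346, 0, 0, 0, 0.47],
  [0, 0.0053, -0.0346, 0, 0, 0, 0.47],
  [0, 0.0053, -0.0346, 0, 0, 0, 0.47],
])

```text
t: 14.48
position: [0.4654, 0.0946, 0.2891]
tcp_rot: [[0.989, 0.146, -0.0], [0.146, -0.989, 0.0], [-0.0, -0.0, -1.0]]
force: [0.4, -0.3, 0.3]
grip_width: 0.0437
grasp_force: 0.0
```

```bash
python3 -c "
from h import *
avg(4);tilt(1)"
```

```text
t 14.68 p [0.4654 0.0946 0.2894] F [ 0.31 -0.01  0.35] sd [0.45 0.37 0.5 ] w 0.0437
tilt [[0.6836, 0.1312, 0.1044, -0.0628]] t 14.7333
```

>>> send_rows([
  [0.0004, -0.003, 0, 0, 0, 0, 0.47],
  [0.0009, -0.006, 0, 0, 0, 0, 0.47],
  [0.0013, -0.009, 0, 0, 0, 0, 0.47],
  [0.0018, -0.012, 0, 0, 0, 0, 0.47],
  [0.0022, -0.015, 0, 0, 0, 0, 0.47],
  [0.0027, -0.018, 0, 0, 0, 0, 0.47],
  [0.0031, -0.021, 0, 0, 0, 0, 0.47],
  [0.0035, -0.024, 0, 0, 0, 0, 0.47],
])

```text
t: 15.4
position: [0.4689, 0.0703, 0.2891]
tcp_rot: [[0.989, 0.146, 0.0], [0.146, -0.989, 0.0], [0.0, -0.0, -1.0]]
force: [-0.7, 0.9, 0.9]
grip_width: 0.0438
grasp_force: 0.7
```

>>> send_rows([
  [0.0004, -0.003, 0, 0, 0, 0, 0.47],
  [0.0009, -0.006, 0, 0, 0, 0, 0.47],
  [0.0013, -0.009, 0, 0, 0, 0, 0.47],
  [0.0018, -0.012, 0, 0, 0, 0, 0.47],
  [0.0022, -0.015, 0, 0, 0, 0, 0.47],
  [0.0027, -0.018, 0, 0, 0, 0, 0.47],
  [0.0031, -0.021, 0, 0, 0, 0, 0.47],
  [0.0036, -0.0245, 0, 0, 0, 0, 0.47],
])

```text
t: 16.07
position: [0.4724, 0.0458, 0.2891]
tcp_rot: [[0.989, 0.147, 0.0], [0.147, -0.989, 0.0], [0.0, -0.0, -1.0]]
force: [-1.1, 2.1, 0.2]
grip_width: 0.0439
grasp_force: 0.7
```

```bash
python3 -c "
from h import *
avg(6);tilt(1)"
```

```text
t 16.37 p [0.4724 0.0461 0.2891] F [-0.29  0.11  0.21] sd [0.42 0.92 0.51] w 0.0435
tilt [[0.9973, -0.1714, -0.5841, -0.0469]] t 16.4167
```

>>> send_rows([
  [-0.0007, 0.005, 0, 0, 0, 0, 0.47],
  [-0.0015, 0.01, 0, 0, 0, 0, 0.47],
  [-0.0015, 0.01, 0, 0, 0, 0, 0.47],
  [-0.0015, 0.01, 0, 0, 0, 0, 0.47],
  [-0.0015, 0.01, 0, 0, 0, 0, 0.47],
  [-0.0015, 0.01, 0, 0, 0, 0, 0.47],
  [-0.0015, 0.01, 0, 0, 0, 0, 0.47],
  [-0.0015, 0.01, 0, 0, 0, 0, 0.47],
])

```text
t: 17.08
position: [0.4709, 0.056, 0.2891]
tcp_rot: [[0.989, 0.146, 0.0], [0.146, -0.989, -0.0], [0.0, 0.0, -1.0]]
force: [0.0, -0.6, 0.2]
grip_width: 0.044
grasp_force: 0.0
```

>>> send_rows([
  [0, 0, 0, 0, 0, 0, 0.47],
  [0, 0, 0, 0, 0, 0, 0.47],
  [0, 0, 0, 0, 0, 0, 0.47],
  [0, 0, 0, 0, 0, 0, 0.47],
  [0, 0, 0, 0, 0, 0, 0.47],
  [0, 0, 0, 0, 0, 0, 0.47],
  [0, 0, 0, 0, 0, 0, 0.47],
  [0, 0, 0, 0, 0, 0, 0.47],
])

```text
t: 17.75
position: [0.4709, 0.0561, 0.2891]
tcp_rot: [[0.989, 0.146, -0.0], [0.146, -0.989, -0.0], [-0.0, 0.0, -1.0]]
force: [-0.4, 0.2, -0.5]
grip_width: 0.044
grasp_force: 0.0
```

```bash
python3 -c "
from h import *
tilt(1);avg(8);tilt(2)"
```

```text
tilt [[0.9972, -0.1888, -0.5076, -0.0485]] t 17.8
t 18.2 p [0.4709 0.0561 0.2891] F [ 0.17 -0.08 -0.05] sd [0.47 0.41 0.72] w 0.044
tilt [[0.9965, -0.0912, -0.4435, -0.0502], [0.9974, -0.1658, -0.5289, -0.0481]] t 18.3
```

>>> send_rows([
  [0.0007, -0.005, 0, 0, 0, 0, 0.47],
  [0.0014, -0.0095, 0, 0, 0, 0, 0.47],
  [0.0018, -0.012, 0, 0, 0, 0, 0.47],
  [0.0021, -0.0145, 0, 0, 0, 0, 0.47],
  [0.0025, -0.0172, 0, 0, 0, 0, 0.47],
  [0.003, -0.02, 0, 0, 0, 0, 0.47],
  [0.003, -0.02, 0, 0, 0, 0, 0.47],
  [0.0022, -0.015, 0, 0, 0, 0, 0.47],
])

```text
t: 18.97
position: [0.4732, 0.0407, 0.2891]
tcp_rot: [[0.989, 0.146, 0.0], [0.146, -0.989, -0.0], [0.0, 0.0, -1.0]]
force: [0.1, -0.7, 1.1]
grip_width: 0.0435
grasp_force: 0.0
```

>>> send_rows([
  [-0.0007, 0.005, 0, 0, 0, 0, 0.47],
  [-0.0007, 0.005, 0, 0, 0, 0, 0.47],
  [-0.0007, 0.005, 0, 0, 0, 0, 0.47],
  [-0.0007, 0.005, 0, 0, 0, 0, 0.47],
  [-0.0007, 0.005, 0, 0, 0, 0, 0.47],
  [-0.0007, 0.005, 0, 0, 0, 0, 0.47],
  [-0.0007, 0.005, 0, 0, 0, 0, 0.47],
  [-0.0007, 0.005, 0, 0, 0, 0, 0.47],
])

```text
t: 19.63
position: [0.4724, 0.046, 0.2891]
tcp_rot: [[0.989, 0.146, -0.0], [0.146, -0.989, 0.0], [-0.0, -0.0, -1.0]]
force: [-0.0, 0.4, -1.1]
grip_width: 0.0437
grasp_force: 0.0
```

>>> send_rows([
  [0, 0, 0, 0, 0, 0, 0.47],
  [0, 0, 0, 0, 0, 0, 0.47],
  [0, 0, 0, 0, 0, 0, 0.47],
  [0, 0, 0, 0, 0, 0, 0.47],
  [0, 0, 0, 0, 0, 0, 0.47],
  [0, 0, 0, 0, 0, 0, 0.47],
  [0, 0, 0, 0, 0, 0, 0.47],
  [0, 0, 0, 0, 0, 0, 0.47],
])

```text
t: 20.3
position: [0.4724, 0.0461, 0.2891]
tcp_rot: [[0.989, 0.147, 0.0], [0.147, -0.989, 0.0], [0.0, -0.0, -1.0]]
force: [-0.9, -0.3, 0.2]
grip_width: 0.0436
grasp_force: 0.0
```

```bash
python3 -c "
from h import *
avg(4);tilt(3)"
```

```text
t 20.5 p [0.4724 0.0461 0.2891] F [-0.7   0.2   0.25] sd [0.24 0.38 0.47] w 0.0433
tilt [[0.9981, -0.4753, -1.7368, -0.0212], [0.998, -0.4556, -1.7281, -0.0215], [0.998, -0.4469, -1.7261, -0.0216]] t 20.65
```

>>> send_rows([
  [0.0007, -0.005, 0, 0, 0, 0, 0.47],
  [0.0014, -0.0095, 0, 0, 0, 0, 0.47],
  [0.0017, -0.0117, 0, 0, 0, 0, 0.47],
  [0.002, -0.0137, 0, 0, 0, 0, 0.47],
  [0.0023, -0.0155, 0, 0, 0, 0, 0.47],
  [0.0023, -0.0155, 0, 0, 0, 0, 0.47],
  [0.0016, -0.011, 0, 0, 0, 0, 0.47],
  [0.0008, -0.006, 0, 0, 0, 0, 0.47],
])

```text
t: 21.32
position: [0.4731, 0.0403, 0.2891]
tcp_rot: [[0.989, 0.146, -0.0], [0.146, -0.989, -0.0], [-0.0, 0.0, -1.0]]
force: [-0.3, 0.3, 0.3]
grip_width: 0.0438
grasp_force: 0.0
```

>>> send_rows([
  [0, 0, 0, 0, 0, 0, 0.47],
  [0, 0, 0, 0, 0, 0, 0.47],
  [0, 0, 0, 0, 0, 0, 0.47],
  [0, 0, 0, 0, 0, 0, 0.47],
  [0, 0, 0, 0, 0, 0, 0.47],
  [0, 0, 0, 0, 0, 0, 0.47],
  [0, 0, 0, 0, 0, 0, 0.47],
  [0, 0, 0, 0, 0, 0, 0.47],
])

```text
t: 21.98
position: [0.4732, 0.04, 0.2891]
tcp_rot: [[0.989, 0.146, -0.0], [0.146, -0.989, 0.0], [-0.0, -0.0, -1.0]]
force: [0.1, 0.5, 0.3]
grip_width: 0.0437
grasp_force: 0.0
```

>>> send_rows([
  [0, 0, 0, 0, 0, 0, 0.47],
  [0, 0, 0, 0, 0, 0, 0.47],
  [0, 0, 0, 0, 0, 0, 0.47],
  [0, 0, 0, 0, 0, 0, 0.47],
  [0, 0, 0, 0, 0, 0, 0.47],
  [0, 0, 0, 0, 0, 0, 0.47],
  [0, 0, 0, 0, 0, 0, 0.47],
  [0, 0, 0, 0, 0, 0, 0.47],
])

```text
t: 22.65
position: [0.4732, 0.0401, 0.2891]
tcp_rot: [[0.989, 0.146, -0.0], [0.146, -0.989, 0.0], [-0.0, -0.0, -1.0]]
force: [0.3, 0.2, 0.3]
grip_width: 0.0439
grasp_force: 0.0
```

```bash
python3 -c "
from h import *
avg(4);tilt(3)"
```

```text
t 22.85 p [0.4732 0.0401 0.2891] F [ 0.2  -0.09 -0.1 ] sd [0.43 0.2  0.3 ] w 0.0435
tilt [[0.9982, -0.457, -2.2826, -0.0097], [0.9981, -0.4844, -2.2923, -0.0094], [0.9982, -0.4701, -2.3061, -0.0092]] t 23.0
```

>>> send_rows([
  [0, 0, 0.008, 0, 0, 0, 0.47],
  [0, 0, 0.025, 0, 0, 0, 0.47],
  [0, 0, 0.055, 0, 0, 0, 0.47],
  [-0.01, -0.02, 0.08, 0, 0, 0, 0.47],
  [-0.028, -0.05, 0.09, 0, 0, 0, 0.47],
  [-0.046, -0.08, 0.09, 0, 0, 0, 0.47],
  [-0.06, -0.1, 0.09, 0, 0, 0, 0.47],
  [-0.075, -0.12, 0.09, 0, 0, 0, 0.47],
])

```text
t: 23.67
position: [0.3972, -0.0809, 0.38]
tcp_rot: [[0.989, 0.146, 0.001], [0.146, -0.989, -0.0], [0.001, 0.001, -1.0]]
force: [0.8, -0.7, -0.4]
grip_width: 0.0435
grasp_force: 0.0
```

>>> send_rows([
  [-0.01, -0.03, 0, 0, 0, 0, 0.47],
  [-0.02, -0.06, 0, 0, 0, 0, 0.47],
  [-0.03, -0.09, 0, 0, 0, 0, 0.47],
  [-0.04, -0.12, 0, 0, 0, 0, 0.47],
  [-0.05, -0.15, 0, 0, 0, 0, 0.47],
  [-0.06, -0.18, 0, 0, 0, 0, 0.47],
  [-0.07, -0.21, 0, 0, 0, 0, 0.47],
  [-0.07, -0.21, 0, 0, 0, 0, 0.47],
])

```text
t: 24.33
position: [0.327, -0.2935, 0.3799]
tcp_rot: [[0.99, 0.143, 0.001], [0.143, -0.99, -0.002], [0.0, 0.002, -1.0]]
force: [0.4, 1.5, -0.4]
grip_width: 0.0439
grasp_force: 0.0
```

```bash
python3 - <<'E'
from h import *
tilt(3);print(bot.sense()['position'])
s=shot('scene','scene3.png');shot('top','top3.png')
# independent scale: dark cup + pan via top camera
def ecc(a,b,R,m=None):
    W=np.eye(2,3,dtype=np.float32);cc,W=cv2.findTransformECC(cv2.cvtColor(a,6)[R],cv2.cvtColor(b,6)[R],W,0,(3,200,1e-6),m[R],3);return cc,W[:,2]
c=load('top');a=cv2.imread('pics/top1.png');b=cv2.imread('pics/top3.png')
m=np.zeros(a.shape[:2],np.uint8);cv2.circle(m,(219,216),24,255,-1)
print('top',ecc(a,b,np.s_[180:255,180:260],m),(proj(c,[.5446,.1776,.1138])-proj(c,[.5446,.1776,.106])))
m=np.zeros(a.shape[:2],np.uint8);m[225:245,196:222]=255
m=np.zeros(a.shape[:2],np.uint8);cv2.ellipse(m,((209,240),(26,22),0),255,-1)
print('cuponly',ecc(REF,cv2.imread('pics/scene3.png'),np.s_[210:285,165:250],m))
E
```

```text
tilt [[0.9983, -0.5142, -2.259, -0.01], [0.9983, -0.506, -2.2592, -0.01], [0.9984, -0.5178, -2.2608, -0.01]] t 24.4833
[ 0.32807332 -0.28969503  0.37936436]
top (0.9991864345451328, array([-0.8257572, -0.7996921], dtype=float32)) [-0.77581566 -0.82394036]Traceback (most recent call last):
  File "<stdin>", line 12, in <module>
  File "<stdin>", line 6, in ecc
cv2.error: OpenCV(4.12.0) /io/opencv/modules/video/src/ecc.cpp:589: error: (-7:Iterations do not converge) The algorithm stopped before its convergence. The correlation is going to be minimized. Images may be uncorrelated or non-overlapped in function 'findTransformECC'
```

```bash
cat > t2.py <<'E'
from h import *
def ecc(a,b,R,m):
    W=np.eye(2,3,dtype=np.float32);cc,W=cv2.findTransformECC(cv2.cvtColor(a,6)[R],cv2.cvtColor(b,6)[R],W,0,(3,300,1e-7),m[R],3);return cc,W[:,2]
def joint(si,ti):
    A=[];B=[];s=load('scene');c=load('top');P=np.array([.5446,.1776,.108])
    ms=np.zeros(REF.shape[:2],np.uint8);cv2.ellipse(ms,((207,250.5),(52,36),-5),255,-1)
    mt=np.zeros(REF.shape[:2],np.uint8);cv2.circle(mt,(219,216),24,255,-1)
    for cam,a,b,R,m in((s,'pics/scene1.png',si,np.s_[215:290,165:250],ms),(c,'pics/top1.png',ti,np.s_[180:255,180:260],mt)):
        cc,t=ecc(cv2.imread(a),cv2.imread(b),R,m)
        J=np.array([(proj(cam,P+e)-proj(cam,P-e))*5 for e in(.1*np.array([-.1462,.9893,0])*.01,np.array([0,0,.001]))]).T*100
        print(cc,t,'z only mm',1e3*J[:,1]@t/(J[:,1]@J[:,1]));A.append(J);B.append(t)
    x=np.linalg.lstsq(np.vstack(A),np.hstack(B),rcond=None)[0];print('dy,dz mm',x*1e3,'tilt',-.06+x[1]/.13)
if __name__=='__main__':
    import sys;joint('pics/scene%s.png'%sys.argv[1],'pics/top%s.png'%sys.argv[1])
E
python3 t2.py 3;python3 t2.py 2
```

```text
0.9968542472804338 [-0.43685985 -2.0924885 ] z only mm 6.01060822491409
0.9991864345451328 [-0.8257572 -0.7996921] z only mm 7.939242456991091
dy,dz mm [0.24377277 6.29711601] tilt -0.011560646103050319
0.9999777706025319 [ 0.00049895 -0.01043518] z only mm 0.028527994642374505
0.9999679400436896 [-0.00542519 -0.00770216] z only mm 0.06448404497152913
dy,dz mm [-0.00060784  0.03359989] tilt -0.059741539299974125
```

```bash
python3 - <<'E'
from t2 import *
s=load('scene');c=load('top')
def cen(f,R):
    g=cv2.cvtColor(cv2.imread(f),6)[R].astype(float); w=np.clip(85-g,0,40); ys,xs=np.mgrid[:g.shape[0],:g.shape[1]];return (w*xs).sum()/w.sum(),(w*ys).sum()/w.sum(),w.sum()
for n in(1,2,3):print(n,cen(f'pics/scene{n}.png',np.s_[222:266,186:230]),cen(f'pics/top{n}.png',np.s_[195:240,195:243]))
P=np.array([.5446,.1776,.12]);print(proj(s,P+[0,0,.0078])-proj(s,P),proj(c,P+[0,0,.0078])-proj(c,P))
# weight pan in top: 2->3 (2 at -.06)
m=np.zeros(REF.shape[:2],np.uint8);cv2.circle(m,(333,196),36,255,-1)
for r in(20,24,36):
    m[:]=0;cv2.circle(m,(333,196),r,255,-1)
    print('wpan',ecc(cv2.imread('pics/top2.png'),cv2.imread('pics/top3.png'),np.s_[145:245,280:385],m))
P=np.array([.5818,-.0741,.122]);print('level expects',proj(c,P-[0,0,.0078])-proj(c,P))
P=np.array([.5446,.1776,.106])
for n in (1,3):
  # full pan outline fit, scene: 5x crop saved
  pass
for r in(14,18,22,25):
    m[:]=0;cv2.circle(m,(218,216),r,255,-1);print('top cup',r,ecc(cv2.imread('pics/top1.png'),cv2.imread('pics/top3.png'),np.s_[180:255,180:260],m))
for k in(30,40,46,50,56,64):
    m[:]=0;cv2.ellipse(m,((207,250),(k,k*.68),-5),255,-1)
    try:print('scene',k,ecc(cv2.imread('pics/scene1.png'),cv2.imread('pics/scene3.png'),np.s_[215:290,165:250],m))
    except Exception:print(k,'x')
E
```

```text
1 (np.float64(22.316683772379974), np.float64(21.36594822670772), np.float64(8769.0)) (np.float64(23.8722114122811), np.float64(22.893117335626048), np.float64(22099.0))
2 (np.float64(22.194847020933977), np.float64(21.482823403113258), np.float64(7452.0)) (np.float64(23.37642256902761), np.float64(22.442689075630252), np.float64(20825.0))
3 (np.float64(21.45715609078277), np.float64(19.11347846225104), np.float64(6477.0)) (np.float64(22.755283493157062), np.float64(21.875942649660182), np.float64(21482.0))
[-0.54228568 -2.76968334] [-0.79408685 -0.84334493]
wpan (0.9863694229876745, array([0.08696586, 0.6944184 ], dtype=float32))
wpan (0.986925887423227, array([0.08575004, 0.69320554], dtype=float32))
wpan (0.9894281022424073, array([0.11815019, 0.50374794], dtype=float32))
level expects [0.03513748 0.95042821]Traceback (most recent call last):
  File "<stdin>", line 18, in <module>
  File "t2.py", line 3, in ecc
    W=np.eye(2,3,dtype=np.float32);cc,W=cv2.findTransformECC(cv2.cvtColor(a,6)[R],cv2.cvtColor(b,6)[R],W,0,(3,300,1e-7),m[R],3);return cc,W[:,2]
                                        ~~~~~~~~~~~~~~~~~~~~^^^^^^^^^^^^^^^^^^^^^^^^^^^^^^^^^^^^^^^^^^^^^^^^^^^^^^^^^^^^^^^^^^^
cv2.error: OpenCV(4.12.0) /io/opencv/modules/video/src/ecc.cpp:589: error: (-7:Iterations do not converge) The algorithm stopped before its convergence. The correlation is going to be minimized. Images may be uncorrelated or non-overlapped in function 'findTransformECC'
```

>>> send_rows([
  [0.014, 0.04, 0, 0, 0, 0, 0.47],
  [0.027, 0.08, 0, 0, 0, 0, 0.47],
  [0.04, 0.12, 0, 0, 0, 0, 0.47],
  [0.055, 0.158, 0, 0, 0, 0, 0.47],
  [0.072, 0.195, 0, 0, 0, 0, 0.47],
  [0.092, 0.23, 0, 0, 0, 0, 0.47],
  [0.112, 0.265, 0, 0, 0, 0, 0.47],
  [0.132, 0.3, -0.01, 0, 0, 0, 0.47],
])

```text
t: 25.25
position: [0.4607, 0.0133, 0.3707]
tcp_rot: [[0.989, 0.148, 0.003], [0.148, -0.989, -0.0], [0.003, 0.001, -1.0]]
force: [0.7, -0.6, 1.5]
grip_width: 0.0436
grasp_force: 0.0
```

>>> send_rows([
  [0.007, 0.015, -0.005, 0, 0, 0, 0.47],
  [0.013, 0.03, -0.01, 0, 0, 0, 0.47],
  [0.013, 0.03, -0.02, 0, 0, 0, 0.47],
  [0.013, 0.03, -0.03, 0, 0, 0, 0.47],
])

```text
t: 25.58
position: [0.4729, 0.0412, 0.3386]
tcp_rot: [[0.989, 0.149, 0.0], [0.149, -0.989, -0.0], [0.0, 0.0, -1.0]]
force: [0.0, -0.7, 0.1]
grip_width: 0.0435
grasp_force: 0.0
```

```bash
python3 -c "
from h import *
avg(3)"
```

```text
t 25.73 p [0.4726 0.0397 0.3385] F [-0.6  -0.45 -0.57] sd [0.55 0.18 1.06] w 0.0439
```

>>> send_rows([
  [0.0005, 0.0005, -0.012, 0, 0, 0, 0.47],
  [0.0005, 0.0005, -0.024, 0, 0, 0, 0.47],
  [0.0005, 0.0005, -0.034, 0, 0, 0, 0.47],
  [0.0005, 0.0005, -0.042, 0, 0, 0, 0.47],
  [0.0005, 0.0005, -0.0495, 0, 0, 0, 0.47],
  [0.0005, 0.0005, -0.0495, 0, 0, 0, 0.47],
])

```text
t: 26.23
position: [0.4734, 0.0404, 0.2885]
tcp_rot: [[0.989, 0.146, -0.002], [0.146, -0.989, 0.0], [-0.002, -0.0, -1.0]]
force: [-0.4, -0.8, -1.5]
grip_width: 0.0438
grasp_force: 0.0
```

>>> send_rows([
  [0.0007, -0.005, 0, 0, 0, 0, 0.47],
  [0.0013, -0.009, 0, 0, 0, 0, 0.47],
  [0.0016, -0.011, 0, 0, 0, 0, 0.47],
  [0.0018, -0.0125, 0, 0, 0, 0, 0.47],
  [0.0018, -0.0125, 0, 0, 0, 0, 0.47],
  [0.0012, -0.008, 0, 0, 0, 0, 0.47],
  [0.0005, -0.003, 0, 0, 0, 0, 0.47],
  [0.0005, -0.003, 0, 0, 0, 0, 0.47],
])

```text
t: 26.9
position: [0.474, 0.0384, 0.2897]
tcp_rot: [[0.989, 0.147, -0.0], [0.147, -0.989, 0.0], [-0.0, -0.0, -1.0]]
force: [0.3, -0.7, 0.3]
grip_width: 0.0439
grasp_force: 0.0
```

>>> send_rows([
  [0, 0, 0, 0, 0, 0, 0.47],
  [0, 0, 0, 0, 0, 0, 0.47],
  [0, 0, 0, 0, 0, 0, 0.47],
  [0, 0, 0, 0, 0, 0, 0.47],
  [0, 0, 0, 0, 0, 0, 0.47],
  [0, 0, 0, 0, 0, 0, 0.47],
  [0, 0, 0, 0, 0, 0, 0.47],
  [0, 0, 0, 0, 0, 0, 0.47],
])

```text
t: 27.57
position: [0.4742, 0.0376, 0.2896]
tcp_rot: [[0.989, 0.146, -0.0], [0.146, -0.989, 0.0], [-0.0, -0.0, -1.0]]
force: [-0.8, 0.4, -0.9]
grip_width: 0.0437
grasp_force: 0.0
```

```bash
python3 - <<'E'
from t2 import *
avg(6);tilt(2);shot('scene','scene4.png');shot('top','top4.png')
E
python3 t2.py 4
```

```text
t 27.87 p [0.4742 0.0376 0.2896] F [-0.5   0.28  0.03] sd [0.53 0.48 0.61] w 0.0437
tilt [[0.9972, -0.5654, -2.6994, -0.0005], [0.9972, -0.5549, -2.7083, -0.0003]] t 27.9667
0.9983762377635308 [-0.57067174 -2.833968  ] z only mm 8.129142980175216
0.6562965424830213 [-0.48989606 -0.8587191 ] z only mm 6.644488821359463
dy,dz mm [-0.31402129  7.90197996] tilt 0.000784461224160253
```

>>> send_rows([
  [0, 0, 0.008, 0, 0, 0, 0.47],
  [0, 0, 0.025, 0, 0, 0, 0.47],
  [0, 0, 0.055, 0, 0, 0, 0.47],
  [-0.01, -0.02, 0.08, 0, 0, 0, 0.47],
  [-0.028, -0.05, 0.09, 0, 0, 0, 0.47],
  [-0.046, -0.08, 0.09, 0, 0, 0, 0.47],
  [-0.06, -0.1, 0.09, 0, 0, 0, 0.47],
  [-0.075, -0.12, 0.09, 0, 0, 0, 0.47],
])

```text
t: 28.73
position: [0.3982, -0.0834, 0.3805]
tcp_rot: [[0.989, 0.146, 0.001], [0.146, -0.989, -0.0], [0.001, 0.001, -1.0]]
force: [-0.2, -1.4, 0.3]
grip_width: 0.0434
grasp_force: 0.0
```

>>> send_rows([
  [-0.01, -0.03, 0, 0, 0, 0, 0.47],
  [-0.02, -0.06, 0, 0, 0, 0, 0.47],
  [-0.03, -0.09, 0, 0, 0, 0, 0.47],
  [-0.04, -0.12, 0, 0, 0, 0, 0.47],
  [-0.05, -0.15, 0, 0, 0, 0, 0.47],
  [-0.06, -0.18, 0, 0, 0, 0, 0.47],
  [-0.07, -0.21, 0, 0, 0, 0, 0.47],
  [-0.07, -0.21, 0, 0, 0, 0, 0.47],
])

```text
t: 29.4
position: [0.328, -0.296, 0.3804]
tcp_rot: [[0.99, 0.143, 0.001], [0.143, -0.99, -0.002], [0.0, 0.002, -1.0]]
force: [-0.4, 0.8, -0.1]
grip_width: 0.0439
grasp_force: 0.0
```

```bash
python3 - <<'E'
from t2 import *
avg(8);tilt(2);shot('scene','scene5.png');shot('top','top5.png')
def cen(f,R):
    g=cv2.cvtColor(cv2.imread(f),6)[R].astype(float); w=np.clip(85-g,0,40); ys,xs=np.mgrid[:g.shape[0],:g.shape[1]];return np.round([(w*xs).sum()/w.sum(),(w*ys).sum()/w.sum(),w.sum()],2)
for n in(2,3,5):print(n,cen(f'pics/scene{n}.png',np.s_[222:266,186:230]),cen(f'pics/top{n}.png',np.s_[195:240,195:243]))
m=np.zeros(REF.shape[:2],np.uint8);cv2.circle(m,(333,196),22,255,-1)
print('wpan',ecc(cv2.imread('pics/top2.png'),cv2.imread('pics/top5.png'),np.s_[145:245,280:385],m),'expect .035 .95')
a=cv2.resize(cv2.imread('pics/scene5.png')[165:305,170:340],(486,400),interpolation=cv2.INTER_CUBIC)
b=cv2.resize(cv2.imread('pics/top5.png')[165:275,235:385],(310,227),interpolation=cv2.INTER_CUBIC)
o=np.zeros((400,800,3),np.uint8);o[:,:486]=a;o[:227,490:]=b;cv2.imwrite('pics/fin.png',o)
E
python3 t2.py 5
```

```text
t 29.8 p [ 0.3295 -0.2917  0.3798] F [ 0.01  0.02 -0.03] sd [0.62 0.43 0.43] w 0.0436
tilt [[0.9969, -0.5618, -2.6521, -0.0015], [0.9971, -0.5702, -2.658, -0.0013]] t 29.9
2 [  22.19   21.48 7452.  ] [   23.38    22.44 20825.  ]
3 [  21.46   19.11 6477.  ] [   22.76    21.88 21482.  ]
5 [  21.33   18.7  6444.  ] [   22.66    21.79 21546.  ]
wpan (0.981097020282888, array([0.10048634, 0.81188667], dtype=float32)) expect .035 .95
0.9985362446016297 [-0.62155014 -2.8238487 ] z only mm 8.12870821061651
0.9985133548503133 [-0.9817411 -0.9513882] z only mm 9.44215005765211
dy,dz mm [0.24076216 8.32773651] tilt 0.00405951162618505
```

View pics/fin.png

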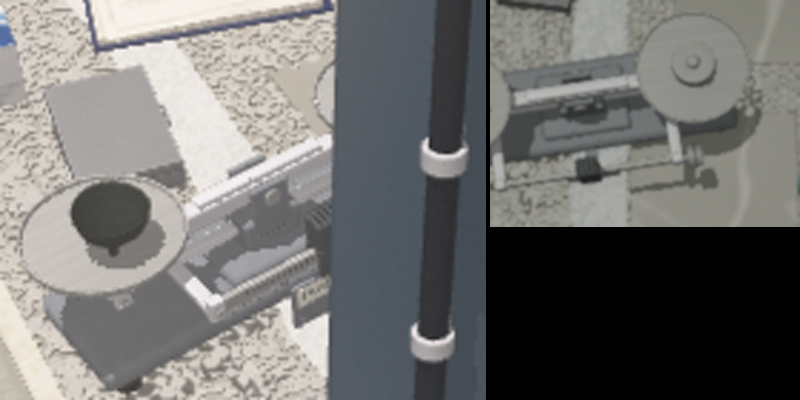

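The picture shows the weight seated flat on its pan, the poise mid-bar and the cup pan raised to level. The independent estimates average to about 0 rad, and the reading stayed within 0.001 rad after the hand came off. Handing in.

```bash
python3 -c "
from h import *
tilt(2);print(bot.job_done())"
```

```text
tilt [[0.9971, -0.5755, -2.6643, -0.0012], [0.9969, -0.5515, -2.641, -0.0018]] t 30.1
the job is handed in; nothing more can be done
None
```

I handed the job in at 30 s: the thick weight is fully down on the post, and the poise is set so the beam stays level with the hand off, with tilt about 0 rad by camera (single estimates scatter by several thousandths of a rad).

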